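# Stack the winch clutch

## Task

The hoist winch's clutch is half assembled on the bench: one bright steel plate already lies on the brass splined hub. Lower the brown friction disc (the good one, with a tab) onto the hub first, with its tab pointing the opposite way to the fitted plate's tab, then lower the loose bright steel plate on top of it with its tab pointing the same way as the fitted plate's tab. Each must lie flat on the one below with its teeth over the splines, and be let go.

Things in the scene. Friction and masses are not known exactly. Their poses are not given: they have to be found in the camera images.
- disc_center (a point): Brown friction disc with dark slots, lying flat: ring 64 mm across, 10 mm thick, 42 mm hole with two inward teeth (on +y and -y) leaving a 20 mm gap along x. One tab, 16 mm wide, equally thick, reaches 50 mm out along its +x. Point: its centre, half-way up; z up. Grip across y, 64 mm. 0.11 kg. Not the dark worn disc without a tab, which lies nearby (places may swap).
- sep_center (a point): Loose bright steel separator plate, lying flat: same shape and size as the friction disc (64 mm across, 10 mm thick, teeth on +y and -y, tab 50 mm out along its own +x). Point: its centre, half-way up; z up. Grip across y, 64 mm. 0.16 kg. Not the plain aluminium ring without tab or teeth.
- hub_seat (a point): Point on the fixed upright hub axis at the top of the fitted plate, 40 mm above the table: the next plate's underside goes here, the one after 10 mm higher. x along the fitted plate's tab. Brass splines: 30 mm long in x, 8 mm wide, full for 22 mm above this point, nose ends at 33 mm. Plates have 4 mm play in y, 6 in x, and fit either way round. Green housing below, 104 mm across.
- fitted_tab (a point): Outer end of the fitted bright steel plate's tab (same plate, on the hub), at its top face, 50 mm from the hub axis along the hub's x; fixed, axes as hub_seat. It shows which way the fitted tab points.
Not all that is in view belongs to the job. Leave any blue or pink look-alike of the part that bears sep_center alone.

How it is judged:
By the outcome, as a careful person would: the job done as asked, in the order asked, and still so for the second after the job is handed in, with the robot touching nothing.
It also fails if it takes over 58 s, if anything falls off the work surface, if the arm or the gripper's body presses on something with over 40 N, if the wrist force passes 120 N, or if a joint passes its speed limit or range.

## Robot

A 6-joint arm with a two-finger parallel gripper is mounted at the origin on the work surface. World frame = base frame: x ahead of the robot, y to its left, z up, the work surface at z = 0. Lengths are in m, angles in degrees, forces in N, time in s.
With the tool pointing down it reaches from about 0.4 to 0.825 m from the base axis. Payload 7 kg.
Tool frame: the origin (TCP) lies midway between the tips of the shut fingers; the grasp point (between the pads) lies 19 mm behind it; z points along the fingers, y is the line along which they close (so a half turn about z gives the same grasp; the last joint's range is limited). The gripper opens to 88 mm and grips with 3 to 60 N. Pads are 19 mm wide; open, the fingers measure 130 mm over their backs; the gripper's body (78 mm by 193 mm) begins 47 mm behind the grasp point.
Start: joints at [80.22, 20.546, 0.682, 0, -70.136, -16.507], TCP at [0.299, 0.605, 0.227] pointing down, gripper open.
Joint ranges: [-176.03, 176.03], [-82.01, 121.73], [-58.28, 71.71], [-173.87, 95.51], [-174.79, -0.11], [-173.66, 173.66]. Speed limits (degrees/s): [136.94, 136.94, 172.46, 180, 180, 180].

## Interface

Orientations are given as [roll, pitch, yaw] about the fixed x, y, z axes, in that order (R = Rz(yaw) Ry(pitch) Rx(roll)).
In Python, from plant import r, eyes, workorder gives the robot as it stands.
- The arm moves only by the tool step_arm, never from a script. Its argument "plan" is a list of rows, each a list of 5 numbers: the shift along the tool's x, y, z each as a share of 25 cm, from -1 to 1, then the turn about the tool's z as a share of 60 degrees, from -1 to 1, then the finger opening in mm, from 0 to 87.6. In form: [[x, y, z, turn, jaw], ...]. A call has 1 to 12 rows; each row is the pose to reach, as a shift and turn from the pose commanded when the call began, along the tool's axes at that moment; what a row does not reach only later rows make up. A row lasts 1/12 s, in which the tool goes at most 41.7 mm and 7.16 degrees, less where a joint would pass 70% of its speed; a pose out of reach is approached as far as the arm can. A call with a number of a shift or a turn outside -1 to 1 is refused whole. A call with a gripper value outside its range is refused whole. The fingers move at their own pace and stop on an object; "newtons" is the grip in N (left out, the last holds). Time passes only in rows, so rows that repeat a pose let the fingers close. It gives the time, the measured TCP pose, the force, the opening and the grip force at its end, in the units of the state.
- r.get_state(): the state, without advancing time (a new reading comes with each control period).
- eyes.capture(name): name is "side" or "top" or "wrist"; returns the picture (384x512x3 uint8, red, green, blue); there is no depth.
- eyes.camera_model(name): a dict with "fov_y" (degrees; the focal length in pixels is half the picture's height over the tangent of half this angle, whatever the lens; pixels are square), "cx", "cy" (the principal point, pixels), "k1" (the pictures are not rectified: a ray, as slopes to the right and down, at radius r is drawn at 1 + k1 r^2 times it, then the intrinsics apply), "world_to_cam" (4x4, takes a point from world to camera coordinates); the wrist camera has in their place "hand_eye" (4x4, takes a point from camera to tool coordinates, whose origin is the TCP and whose axes are the flange's). Camera axes: x right, y up, looking along -z (the intrinsics and any distortion apply to the point x, -y, -z); pixel columns grow to the right and rows downward; lengths in m; the calibration is good to about 2 mm. A picture is of the moment at which its call begins: read the wrist's pose just before it. camera_model takes no time and is no camera call.
- workorder.close_job(): hands the job in; it is judged then, once.
The state is a dict: "time_s": time; "joints": joint angles; "qd": joint speeds; "joint_torque": joint torques, N m; "tcp_pos": TCP position; "eef_rot": TCP orientation; "contact_force": force on the tool from outside, world axes, zero at the start; "moment": the same for the moment, N m; "gripper_width": finger opening in m; "gripper_force": force on a finger pad.
Only numpy, scipy, OpenCV 4.12 (cv2) and the standard library are available. Lean on these libraries where they do the work, as an engineer would, in place of code of your own. Each camera call takes 0.05 s, during which the arm holds its last target. There are 200 camera calls.

## Working session

There is one attempt and no reset: what is moved stays moved. The work goes in short steps, Python scripts to look and compute and a tool call to move; the robot and the scene stay as the last step left them, time stands still between calls to the robot, and variables do not carry over. Pictures are saved under pics/ and viewed, at most 10 in all, crops included, and the job is handed in when it is done.

Besides the shell and the picture viewer there is one more tool, called after "Call:" as name(argument=value, ...), one argument or row to a line, values as JSON. step_arm: Moves the arm, as the interface text tells. Its arguments: {"type":"object","properties":{"plan":{"type":"array"},"newtons":{"type":"number"}},"required":["plan"]}

```bash
mkdir -p pics
cat > h.py <<'E'
import numpy as np, cv2
from plant import r, eyes, workorder
from scipy.spatial.transform import Rotation as R
def tool(s=None):
    s=s or r.get_state(); T=np.eye(4); T[:3,:3]=R.from_euler('xyz',s['eef_rot'],degrees=True).as_matrix(); T[:3,3]=s['tcp_pos']; return T
def cast(name,px,z,T=None):
    m=eyes.camera_model(name); f=192/np.tan(np.radians(m['fov_y'])/2)
    C=np.linalg.inv(np.array(m['world_to_cam'])) if 'world_to_cam' in m else T@np.array(m['hand_eye'])
    K=np.array([[f,0,m['cx']],[0,f,m['cy']],[0,0,1]])
    u=cv2.undistortPoints(np.array(px,float).reshape(-1,1,2),K,np.array([m['k1'],0,0,0.])).reshape(-1,2)
    d=np.c_[u[:,0],-u[:,1],-np.ones(len(u))]@C[:3,:3].T
    o=C[:3,3]; return o+d*((z-o[2])/d[:,2])[:,None]
def snap(name,fn):
    T=tool(); im=eyes.capture(name); cv2.imwrite('pics/'+fn+'.png',im[...,::-1]); return im,T
E
python3 - <<'E'
from h import *
print(r.get_state())
a,_=snap('top','t0'); b,_=snap('side','s0')
cv2.imwrite('pics/both.png',cv2.resize(a,(800,600),interpolation=cv2.INTER_CUBIC)[...,::-1])
for n in('top','side','wrist'): print(eyes.camera_model(n))
E
```

```text
{'time_s': 0.0, 'joints': array([ 8.02206803e+01,  2.05919081e+01,  6.32727637e-01, -2.18758945e-02,
       -7.01347647e+01, -1.65086359e+01]), 'qd': array([-0.07477669, -0.10611277,  0.06066149, -0.05506492, -0.04416853,
       -0.0198392 ]), 'joint_torque': array([ 1.68687733e-03, -5.82721066e+01,  2.93046981e+01,  6.99675232e+00,
        7.06955689e-03, -1.59748488e-04]), 'tcp_pos': array([0.29872332, 0.60474602, 0.22560387]), 'eef_rot': array([ 1.79904083e+02, -6.98148359e-03, -2.62954002e+01]), 'contact_force': array([ 0.70471122, -0.09200661,  0.63938385]), 'moment': array([ 0.0300065 ,  0.04471921, -0.06092431]), 'gripper_force': 0.0, 'gripper_width': 0.08734382768287742}
{'fov_y': 55.05895179122683, 'cx': 255.15522168505797, 'cy': 198.35543273547498, 'k1': -0.0558978865733779, 'world_to_cam': array([[-1.74804268e-01, -9.84603081e-01,  4.90222226e-04,
         3.25717642e-02],
       [ 9.64747671e-01, -1.71179655e-01,  1.99898616e-01,
        -5.89022183e-01],
       [-1.96736878e-01,  3.54160721e-02,  9.79816464e-01,
        -8.92788803e-01],
       [ 0.00000000e+00,  0.00000
[... 185 characters left out ...]
[ 0.74451084, -0.6672471 , -0.02202088, -0.44536904],
       [ 0.46196072,  0.49107982,  0.7385343 , -0.281395  ],
       [-0.48197086, -0.56001957,  0.6738562 , -0.53779174],
       [ 0.        ,  0.        ,  0.        ,  1.        ]])}
{'fov_y': 71.49343299938876, 'cx': 261.6029679805057, 'cy': 189.6103148728418, 'k1': -0.037394951391512984, 'hand_eye': array([[-1.00810855e-03,  9.65979044e-01,  2.58618387e-01,
         6.94913016e-02],
       [ 9.99999475e-01,  1.02087457e-03,  8.49304601e-05,
        -1.80729758e-04],
       [-1.81975890e-04,  2.58618337e-01, -9.65979566e-01,
        -1.58835272e-01],
       [ 0.00000000e+00,  0.00000000e+00,  0.00000000e+00,
         1.00000000e+00]])}
```

View pics/both.png

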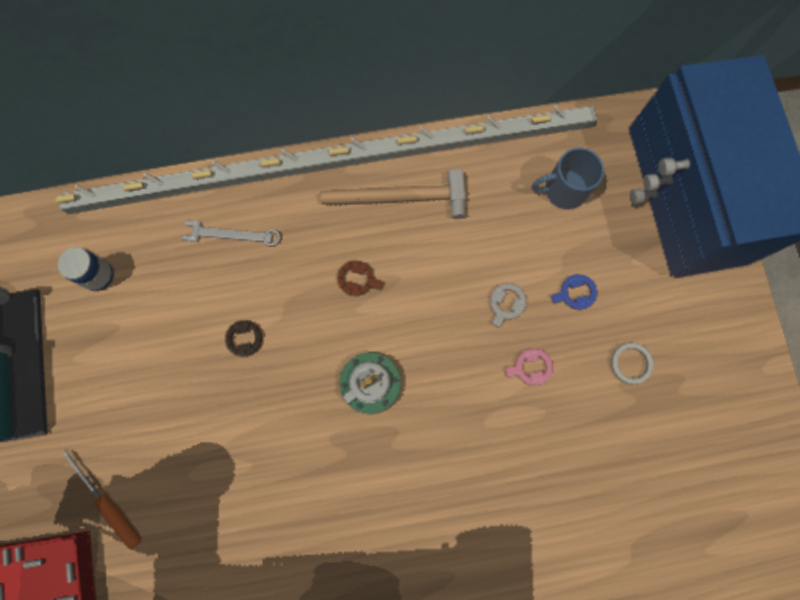

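View pics/s0.png

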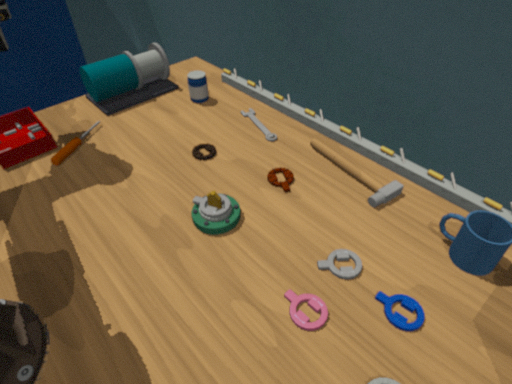

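Top picture (800x600 scale): the brown disc with tab is at (356,278), tab toward (380,285). The loose bright plate with tab and teeth is at (508,302), tab toward (494,322). The hub is at (370,382), fitted tab toward (349,398).
Look-alikes: dark worn disc without tab (244,338), blue (578,292), pink (535,367), aluminium ring without tab (632,363). I reject all four.

```bash
cat >> h.py <<'E'
def seg(im,cond,near,rad):
    hsv=cv2.cvtColor(im,cv2.COLOR_RGB2HSV).astype(int); m=cond(hsv[...,0],hsv[...,1],hsv[...,2]).astype(np.uint8)
    g=np.zeros_like(m); cv2.circle(g,(int(near[0]),int(near[1])),rad,1,-1); m&=g
    m=cv2.morphologyEx(m,cv2.MORPH_CLOSE,np.ones((3,3),np.uint8))
    cs,_=cv2.findContours(m,cv2.RETR_EXTERNAL,cv2.CHAIN_APPROX_NONE); return m,max(cs,key=cv2.contourArea).reshape(-1,2)
def ringfit(P,Rr=.032):
    from scipy.optimize import least_squares
    P=P[:,:2]; f=lambda p:np.hypot(P[:,0]-p[0],P[:,1]-p[1])-p[2]
    s=least_squares(f,[*np.median(P,0),Rr],loss='cauchy',f_scale=.0008).x
    d=np.hypot(*(P-s[:2]).T); t=P[d>s[2]+.006]
    v=t.mean(0)-s[:2] if len(t) else np.zeros(2)
    return s[:2],s[2],np.degrees(np.arctan2(v[1],v[0])),d.max()
brown=lambda h,s,v:((h<10)|(h>172))&(s>120)&(v>25)
steel=lambda h,s,v:(s<55)&(v>95)
E
python3 - <<'E'
from h import *
im={'top':cv2.imread('pics/t0.png')[...,::-1].copy(),'side':cv2.imread('pics/s0.png')[...,::-1].copy()}
S=1/1.5625
for n,c,z,pt,ps,rd in(('brown',brown,.01,(358*S,279*S),(281,179),22),('steel',steel,.01,(505*S,305*S),(342,265),26),('fit',steel,.04,(366*S,384*S),(214,208),19)):
  for cam,p in(('top',pt),('side',ps)):
    m,k=seg(im[cam],c,p,rd); print(n,cam,m.sum(),*ringfit(cast(cam,k,z)))
cr=lambda cam,x,y:cv2.resize(im[cam][y-32:y+32,x-40:x+40],(400,300),interpolation=cv2.INTER_CUBIC)
cv2.imwrite('pics/crop.png',np.vstack([np.hstack([cr('top',228,180),cr('top',324,195)]),np.hstack([cr('top',236,245),cr('side',216,212)])])[...,::-1])
E
```

```text
brown top 202 [ 0.66663006 -0.00770578] 0.026572794833832788 -115.39799779443375 0.04572276243340536
brown side 136 [ 0.66211215 -0.01626828] 0.025139404122118885 -108.05605642907501 0.04648324771599208
steel top 342 [ 0.57872653 -0.26351227] 0.030455615364258982 141.60923708515986 0.04815986052163855
steel side 665 [ 0.57841808 -0.2668655 ] 0.03119052282966179 141.2039358473604 0.04904989737516716
fit top 538 [ 0.47936348 -0.00068704] 0.033010953501736454 115.89613025288111 0.04808440045176011
fit side 466 [ 0.47507151 -0.01138656] 0.03443302714942512 97.94054912031237 0.04493033031678598
```

View pics/crop.png

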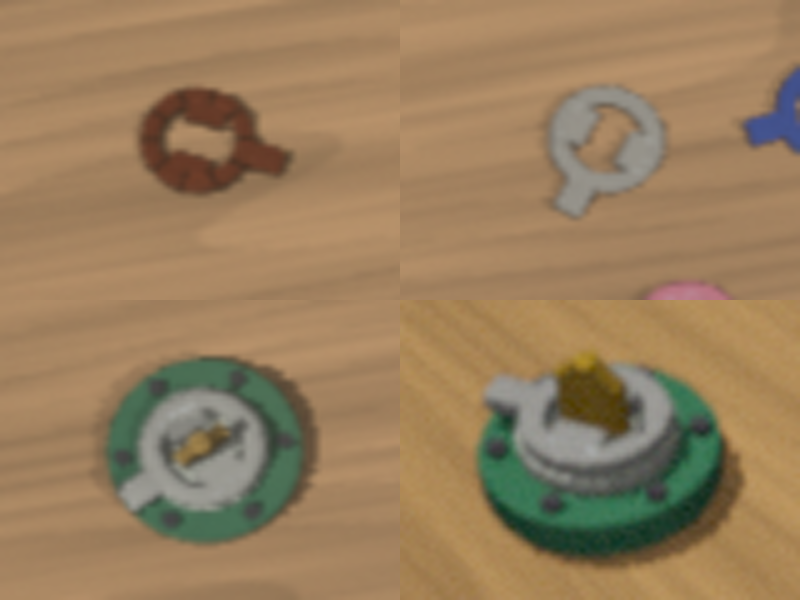

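The crops confirm all three choices: brown disc with slots and tab, bright plate with teeth and tab pointing lower left, and the fitted plate's tab on the lower left of the hub. Next I'll look at the hub with the wrist camera, at the placing yaw.

```bash
cat >> h.py <<'E'
def go(x,y,z,yaw):
    T=tool(); d=T[:3,:3].T@(np.array([x,y,z])-T[:3,3]); t=R.from_matrix(T[:3,:3]).inv()*R.from_euler('xyz',[180,0,yaw],degrees=True)
    tz=t.as_euler('zyx',degrees=True)[0]
    print('shift/25cm',np.round(d/.25,3),'turn/60',round(tz/60,3),'rows',np.linalg.norm(d)/.0417,abs(tz)/7.16)
E
python3 -c "
from h import *
go(.479,-.001,.20,-64)"
```

```text
shift/25cm [1.72  1.853 0.106] turn/60 0.628 rows 15.169537016560325 5.266116726104963
```

Call:
step_arm(
  plan=[
    [0.86,0.927,0.053,0,87],
    [0.86,0.927,0.053,0,87],
    [0.86,0.927,0.053,0,87],
    [0.86,0.927,0.053,0,87],
    [0.86,0.927,0.053,0,87],
    [0.86,0.927,0.053,0,87],
    [0.86,0.927,0.053,0,87],
    [0.86,0.927,0.053,0,87],
    [0.86,0.927,0.053,0,87],
  ],
)

```text
time_s: 0.85
tcp_pos: [0.3891, 0.2978, 0.2131]
eef_rot: [179.9, 0.0, -26.5]
contact_force: [0.2, 1.0, -0.1]
gripper_width: 0.0868
gripper_force: 0.0
```

Call:
step_arm(
  plan=[
    [0.86,0.927,0.053,0.628,87],
    [0.86,0.927,0.053,0.628,87],
    [0.86,0.927,0.053,0.628,87],
    [0.86,0.927,0.053,0.628,87],
    [0.86,0.927,0.053,0.628,87],
    [0.86,0.927,0.053,0.628,87],
    [0.86,0.927,0.053,0.628,87],
    [0.86,0.927,0.053,0.628,87],
    [0.86,0.927,0.053,0.628,87],
    [0.86,0.927,0.053,0.628,87],
    [0.86,0.927,0.053,0.628,87],
  ],
)

```text
time_s: 1.77
tcp_pos: [0.4791, -0.0007, 0.1999]
eef_rot: [180.0, 0.0, -64.0]
contact_force: [-0.1, 0.4, -0.1]
gripper_width: 0.0871
gripper_force: 0.0
```

Run:
```python
from h import *
im,T=snap('wrist','w_hub'); print(T[:3,3],R.from_matrix(T[:3,:3]).as_euler('xyz',degrees=True))
m,k=seg(im,steel,(256,192),130); cv2.imwrite('pics/w_hubm.png',np.hstack([im[...,::-1],np.dstack([m*255]*3)])[:, :])
print(m.sum(),*ringfit(cast('wrist',k,.04,T)))
cv2.imwrite('pics/v1.png',cv2.resize(np.hstack([im[...,::-1],np.dstack([m*255]*3)]),(800,300)))
```

```text
[ 0.47914117 -0.00065005  0.1998607 ] [ 1.79978107e+02  9.34121773e-03 -6.40091013e+01]
3099 [ 0.48260897 -0.00563557] 0.03290674970758559 116.3934627601982 0.051524854489265574
```

View pics/v1.png

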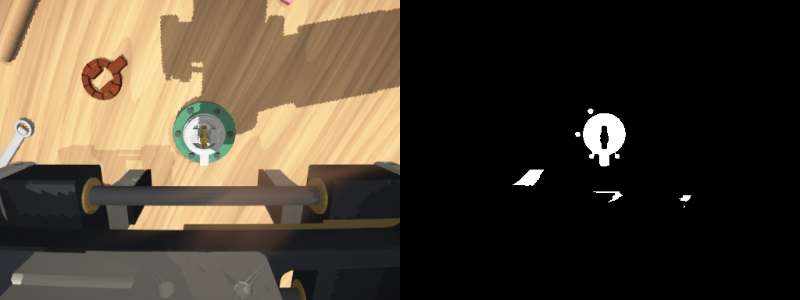

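The wrist picture (400x300 scale) shows the hub at (205,132). Its slot runs along image vertical (tool x), and the fitted tab points down (tool -x), so yaw 116 is right. The brown disc is at (104,78) with its tab toward the upper right.

Run:
```python
from h import *
im=cv2.imread('pics/w_hub.png')[...,::-1].copy(); T=tool()
br=lambda h,s,v:(h>12)&(h<32)&(s>90)
m,k=seg(im,br,(262,172),26)
for z in(.073,.05): 
  P=cast('wrist',k,z,T); q=(P-T[:3,3])@T[:3,:3]; print(z,len(k),q.min(0)[:2],q.max(0)[:2],P.mean(0))
m,k=seg(im,brown,(135,97),45); P=cast('wrist',k,.01,T); c,rr,a,d=ringfit(P); print(c,rr,a,d)
go(*c,.12,a)
m,k=seg(im,steel,(262,172),42);print(*ringfit(cast('wrist',k,.04,T)))
```

```text
0.073 66 [-0.00641671 -0.00527418] [0.02483668 0.0046222 ] [ 0.48374527 -0.0077687   0.073     ]
0.05 66 [-0.01251576 -0.00568418] [0.02125287 0.00500865] [ 0.48164984 -0.00336886  0.05      ]
[ 0.66841238 -0.0087134 ] 0.03121886119417308 -117.36340407885554 0.049595385276150414
shift/25cm [ 0.363 -0.665  0.32 ] turn/60 0.89 rows 4.932007341716751 7.4608395830530005
[ 0.48262363 -0.00513935] 0.03291739443103159 116.4595688881783 0.05154178691143337
```

Call:
step_arm(
  plan=[
    [0.363,-0.665,0.32,0.89,87],
    [0.363,-0.665,0.32,0.89,87],
    [0.363,-0.665,0.32,0.89,87],
    [0.363,-0.665,0.32,0.89,87],
    [0.363,-0.665,0.32,0.89,87],
    [0.363,-0.665,0.32,0.89,87],
    [0.363,-0.665,0.32,0.89,87],
    [0.363,-0.665,0.32,0.89,87],
    [0.363,-0.665,0.32,0.89,87],
    [0.363,-0.665,0.32,0.89,87],
  ],
)

```text
time_s: 2.65
tcp_pos: [0.6684, -0.0079, 0.12]
eef_rot: [180.0, -0.0, -117.1]
contact_force: [0.4, 0.5, 0.9]
gripper_width: 0.0867
gripper_force: 0.0
```

Run:
```python
from h import *
im,T=snap('wrist','w_br'); print(T[:3,3])
m,k=seg(im,brown,(262,190),120); P=cast('wrist',k,.01,T); c,rr,a,d=ringfit(P); print(k.mean(0),c,rr,a,d)
go(*c,.004,a)
```

```text
[ 0.6683677  -0.00793354  0.11996254]
[260.29064039 178.4679803 ] [ 0.66925965 -0.00908893] 0.03080261127096389 -116.68527085463082 0.0492189384557911
shift/25cm [ 0.002 -0.005  0.465] turn/60 -0.007 rows 2.787485738751882 0.06252973913991358
```

Call:
step_arm(
  plan=[
    [0.002,-0.005,0.2,-0.007,87],
    [0.002,-0.005,0.35,-0.007,87],
    [0.002,-0.005,0.45,-0.007,87],
    [0.002,-0.005,0.465,-0.007,87],
    [0.002,-0.005,0.465,-0.007,87],
    [0.002,-0.005,0.465,-0.007,55],
    [0.002,-0.005,0.465,-0.007,55],
    [0.002,-0.005,0.465,-0.007,55],
    [0.002,-0.005,0.465,-0.007,55],
    [0.002,-0.005,0.465,-0.007,55],
    [0.002,-0.005,0.465,-0.007,55],
    [0.002,-0.005,0.465,-0.007,55],
  ],
  newtons=25,
)

```text
time_s: 3.7
tcp_pos: [0.6696, -0.0102, 0.0048]
eef_rot: [-180.0, 0.0, -116.9]
contact_force: [-2.4, 2.1, 5.9]
gripper_width: 0.0629
gripper_force: 25.0
```

Call:
step_arm(
  plan=[
    [0,0,-0.1,0,55],
    [0,0,-0.25,0,55],
    [0,0,-0.44,0,55],
    [0,0,-0.44,0,55],
    [0,0,-0.44,0,55],
  ],
)

```text
time_s: 4.12
tcp_pos: [0.6716, -0.0101, 0.1181]
eef_rot: [-179.7, 0.3, -116.9]
contact_force: [-0.2, -0.8, -2.2]
gripper_width: 0.0632
gripper_force: 25.0
```

Run:
```python
from h import *
im,T=snap('wrist','w_br2'); s=r.get_state(); print(T[:3,3],s['gripper_width'],s['contact_force'])
m,k=seg(im,brown,(262,230),130); z=T[2,3]+.005; P=cast('wrist',k,z,T); c,rr,a,d=ringfit(P)
q=T[:3,:3].T@(np.r_[c,z]-T[:3,3]); print(k.mean(0),c,q,rr,a,d)
cv2.imwrite('pics/v2.png',im[...,::-1])
go(.4826,-.0054,.12,-63.6)
```

```text
[ 0.67161332 -0.01010813  0.11814616] 0.06315573321157054 [ 0.27026985 -0.32895696 -0.71188309]
[265.38940092 206.64516129] [ 0.66764406 -0.01926219] [ 0.00993688 -0.000635   -0.00504052] 0.023992232401165277 -106.94543691519506 0.03932568878543748
shift/25cm [ 0.323  0.677 -0.02 ] turn/60 -0.889 rows 4.498018684737914 7.451916745071389
```

View pics/v2.png

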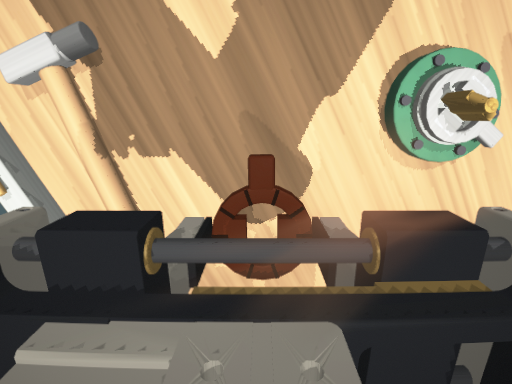

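The disc is held flat. Its tab points straight up in the picture (tool +x), with the end at (261,155); the ring is partly hidden by the finger rod.

Run:
```python
from h import *
T=tool(); z=T[2,3]
for h in(.002,.008):
  for px in((250,155),(273,155),(248,185),(275,185),(213,230),(311,230)):
    print(h,px,np.round(((cast('wrist',[px],z+h,T)[0]-T[:3,3])@T[:3,:3])*1000,1))
```

```text
0.002 (250, 155) [48.4 -6.9 -2.1]
0.002 (273, 155) [48.4  6.6 -2.1]
0.002 (248, 185) [30.2 -8.3 -2.1]
0.002 (275, 185) [30.2  8.  -2.1]
0.002 (213, 230) [  0.7 -31.   -1.9]
0.002 (311, 230) [ 0.7 31.3 -2.1]
0.008 (250, 155) [49.2 -6.6 -8.1]
0.008 (273, 155) [49.2  6.4 -8.1]
0.008 (248, 185) [31.7 -8.  -8.1]
0.008 (275, 185) [31.7  7.7 -8.1]
0.008 (213, 230) [  3.3 -29.9  -7.9]
0.008 (311, 230) [ 3.3 30.1 -8.1]
```

Call:
step_arm(
  plan=[
    [0.323,0.677,-0.04,-0.889,55],
    [0.323,0.677,-0.04,-0.889,55],
    [0.323,0.677,-0.04,-0.889,55],
    [0.323,0.677,-0.04,-0.889,55],
    [0.323,0.677,-0.04,-0.889,55],
    [0.323,0.677,-0.04,-0.889,55],
    [0.323,0.677,-0.04,-0.889,55],
    [0.323,0.677,-0.04,-0.889,55],
    [0.323,0.677,-0.04,-0.889,55],
    [0.323,0.677,-0.04,-0.889,55],
    [0.323,0.677,-0.04,-0.889,55],
  ],
)

```text
time_s: 5.08
tcp_pos: [0.4813, -0.0059, 0.123]
eef_rot: [179.9, 0.0, -63.7]
contact_force: [0.7, -0.8, -1.4]
gripper_width: 0.063
gripper_force: 25.0
```

Run:
```python
from h import *
im,T=snap('wrist','w_h2'); b,_=snap('side','s_h2'); print(T[:3,3])
cv2.imwrite('pics/v3.png',np.hstack([cv2.resize(im[40:340,106:406],(400,400)),cv2.resize(b[110:260,140:290],(400,400))])[...,::-1])
go(.4826,-.0054,.075,-63.6)
```

```text
[ 0.48132983 -0.00589349  0.12302653]
shift/25cm [ 0.    -0.005  0.193] turn/60 -0.002 rows 1.1582233074511832 0.01442898850122371
```

View pics/v3.png

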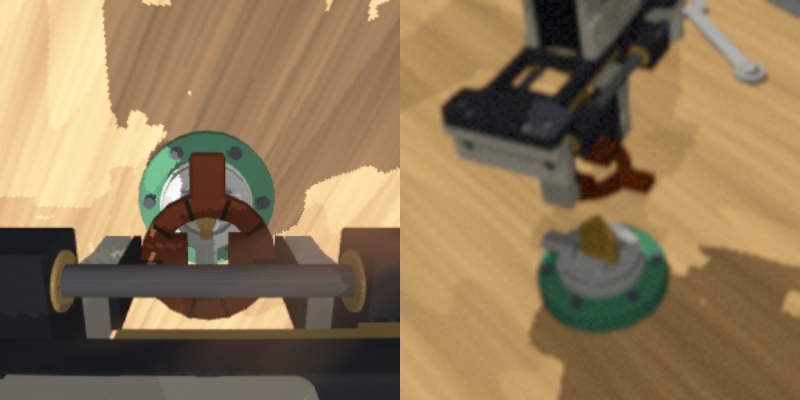

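Disc is over the hub, tab opposite the fitted tab (wrist crop: disc tab up at (207,165), brass seen through the hole at (207,228)). Lowering slowly.

Call:
step_arm(
  plan=[
    [0.003,-0.004,0.08,0,55],
    [0.003,-0.004,0.14,0,55],
    [0.003,-0.004,0.17,0,55],
    [0.003,-0.004,0.19,0,55],
    [0.003,-0.004,0.21,0,55],
    [0.003,-0.004,0.23,0,55],
    [0.003,-0.004,0.24,0,55],
    [0.003,-0.004,0.24,0,55],
  ],
)

```text
time_s: 5.85
tcp_pos: [0.483, -0.006, 0.0636]
eef_rot: [180.0, 0.0, -63.6]
contact_force: [0.3, 0.1, -0.8]
gripper_width: 0.0633
gripper_force: 25.0
```

Call:
step_arm(
  plan=[
    [0,0,0.02,0,55],
    [0,0,0.04,0,55],
    [0,0,0.055,0,55],
    [0,0,0.065,0,55],
    [0,0,0.07,0,55],
    [0,0,0.073,0,55],
    [0,0,0.073,0,55],
  ],
)

```text
time_s: 6.43
tcp_pos: [0.483, -0.006, 0.0454]
eef_rot: [180.0, 0.0, -63.6]
contact_force: [-0.1, -0.1, -1.9]
gripper_width: 0.0632
gripper_force: 25.0
```

Call:
step_arm(
  plan=[
    [0,0,0,0,87],
    [0,0,0,0,87],
    [0,0,0,0,87],
    [0,0,0,0,87],
    [0,0,0,0,87],
    [0,0,-0.1,0,87],
    [0,0,-0.3,0,87],
    [0,0,-0.5,0,87],
    [0,0,-0.6,0,87],
    [0,0,-0.6,0,87],
    [0,0,-0.6,0,87],
  ],
)

```text
time_s: 7.35
tcp_pos: [0.4846, -0.0054, 0.1985]
eef_rot: [-179.6, -0.0, -63.6]
contact_force: [-0.6, 0.1, -1.3]
gripper_width: 0.0869
gripper_force: 0.0
```

Run:
```python
from h import *
im,T=snap('wrist','w_h3'); b,_=snap('side','s_h3'); print(T[:3,3])
m,k=seg(im,brown,(262,172),60); P=cast('wrist',k,.05,T); print(*ringfit(P))
cv2.imwrite('pics/v4.png',np.hstack([cv2.resize(im[90:240,186:336],(400,400)),cv2.resize(b[160:260,166:266],(400,400))])[...,::-1])
go(.5784,-.2650,.12,-39)
```

```text
[ 0.48458282 -0.00541327  0.1985031 ]
[ 0.48271108 -0.00518789] 0.030687007486246944 -63.344708589009194 0.04904244733625816
shift/25cm [1.099 0.117 0.3  ] turn/60 -0.41 rows 6.864998385557901 3.439410936933554
```

View pics/v4.png

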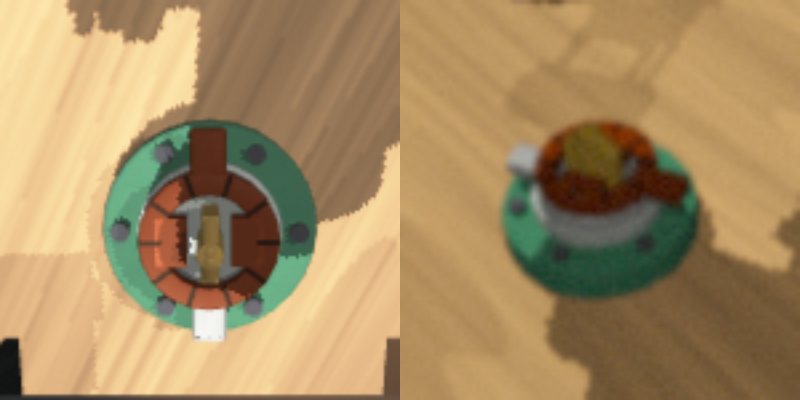

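The disc lies flat on the fitted plate, splines through the hole, with its tab (up, (207,150)) opposite the fitted white tab ((208,325)). On to the steel plate.

Call:
step_arm(
  plan=[
    [1,0.117,0.27,-0.41,87],
    [1,0.117,0.27,-0.41,87],
    [1,0.117,0.27,-0.41,87],
    [1,0.117,0.27,-0.41,87],
    [1,0.117,0.27,-0.41,87],
    [1,0.117,0.27,-0.41,87],
    [1,0.117,0.27,-0.41,87],
    [1,0.117,0.27,-0.41,87],
    [1,0.117,0.27,-0.41,87],
    [1,0.117,0.27,-0.41,87],
  ],
)

```text
time_s: 8.28
tcp_pos: [0.5668, -0.2428, 0.1263]
eef_rot: [179.9, 0.2, -39.1]
contact_force: [0.0, 0.5, 0.4]
gripper_width: 0.0868
gripper_force: 0.0
```

Run:
```python
from h import *
im,T=snap('wrist','w_st'); print(T[:3,3])
st=lambda h,s,v:(s<45)&(v>90)
m,k=seg(im,st,(262,150),75); P=cast('wrist',k,.01,T); c,rr,a,d=ringfit(P); print(m.sum(),k.min(0),k.max(0),c,rr,a,d)
go(*c,.10,a-180); go(*c,.004,a-180)
cv2.imwrite('pics/v5.png',np.hstack([im[...,::-1],np.dstack([m*255]*3)])[:300,:][:, ::1] if 0 else cv2.resize(np.hstack([im[...,::-1],np.dstack([m*255]*3)]),(800,300)))
```

```text
[ 0.56684352 -0.24279618  0.12629094]
2260 [241 130] [300 206] [ 0.58151158 -0.26637315] 0.030978265833911157 141.35779138366257 0.04967998332227041
shift/25cm [0.105 0.039 0.108] turn/60 -0.006 rows 0.9338867630209733 0.04958402339108994
shift/25cm [0.106 0.038 0.492] turn/60 -0.006 rows 3.0277451024485087 0.04958402339108994
```

View pics/v5.png

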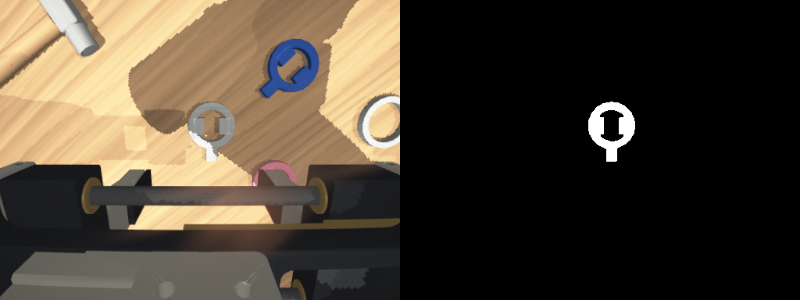

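The wrist picture shows the steel plate at (211,126) with its tab down. The blue one at (292,66) and the pink one at (273,175) are close, so I'll check finger clearance to both.

Run:
```python
from h import *
im=cv2.imread('pics/t0.png')[...,::-1].copy()
a=np.radians(141.36-180); xt=np.array([np.cos(a),np.sin(a)]); yt=np.array([np.sin(a),-np.cos(a)]); c=np.array([.5815,-.2664])
pk=lambda h,s,v:(h>155)&(s>60)&(v>120); bl=lambda h,s,v:(h>108)&(h<130)&(s>130)&(v>80)
for n,f,p in(('pink',pk,(340,235)),('blue',bl,(367,187))):
    m,k=seg(im,f,p,30); P=cast('top',k,.01)[:,:2]-c; q=np.c_[P@xt,P@yt]*1000
    print(n,q.min(0),q.max(0)); s=(abs(q[:,1])<75); print(' x of points within |y|<75:',q[s,0].min() if s.any() else None,q[s,0].max() if s.any() else None, 'min|y| for |x|<20', abs(q[abs(q[:,0])<20,1]).min() if (abs(q[:,0])<20).any() else None)
```

```text
pink [-120.42726218   50.6271888 ] [-54.68613032 120.39227044]
 x of points within |y|<75: -120.42726217982361 -60.142107932876996 min|y| for |x|<20 None
blue [39.22773896 68.28671693] [ 99.42500889 129.32212115]
 x of points within |y|<75: 39.22773895827399 70.26854104837248 min|y| for |x|<20 None
```

Both are clear of the fingers by over 20 mm. Grasping.

Call:
step_arm(
  plan=[
    [0.106,0.039,0.15,-0.006,87],
    [0.106,0.039,0.3,-0.006,87],
    [0.106,0.039,0.42,-0.006,87],
    [0.106,0.039,0.48,-0.006,87],
    [0.106,0.039,0.488,-0.006,87],
    [0.106,0.039,0.488,-0.006,87],
    [0.106,0.039,0.488,-0.006,55],
    [0.106,0.039,0.488,-0.006,55],
    [0.106,0.039,0.488,-0.006,55],
    [0.106,0.039,0.488,-0.006,55],
    [0.106,0.039,0.488,-0.006,55],
    [0.106,0.039,0.488,-0.006,55],
  ],
)

```text
time_s: 9.33
tcp_pos: [0.5832, -0.2673, 0.0075]
eef_rot: [-180.0, -0.1, -38.6]
contact_force: [-1.1, 1.1, 6.4]
gripper_width: 0.0625
gripper_force: 25.0
```

Call:
step_arm(
  plan=[
    [0,0,0,0,55],
    [0,0,-0.1,0,55],
    [0,0,-0.25,0,55],
    [0,0,-0.4,0,55],
    [0,0,-0.5,0,55],
    [0,0,-0.5,0,55],
    [0,0,-0.5,0,55],
  ],
)

```text
time_s: 9.92
tcp_pos: [0.5832, -0.2672, 0.133]
eef_rot: [-179.9, -0.2, -38.7]
contact_force: [-0.1, -0.4, -2.5]
gripper_width: 0.0622
gripper_force: 25.0
```

Run:
```python
from h import *
s=r.get_state(); T=tool(s); print(s['gripper_width'],s['gripper_force'],T[:3,3])
go(.483,-.006,.14,-63.6)
im,T=snap('wrist','w_st2')
cv2.imwrite('pics/v6.png',im[...,::-1])
```

```text
0.062170206741657186 24.99912679195404 [ 0.58323271 -0.26721502  0.1330294 ]
shift/25cm [-0.966 -0.565 -0.03 ] turn/60 0.416 rows 6.711564532533203 3.4826665263020424
```

View pics/v6.png

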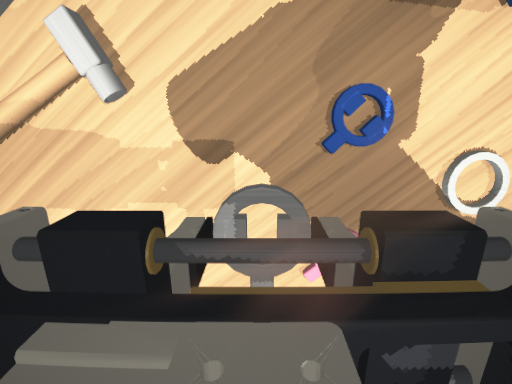

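The plate is held level, tab toward tool -x (down, partly hidden at (262,282)); its far rim is at (261,184), so it is centred within about 1 mm. Moving over the hub.

Call:
step_arm(
  plan=[
    [-0.966,-0.565,-0.05,0.416,55],
    [-0.966,-0.565,-0.05,0.416,55],
    [-0.966,-0.565,-0.05,0.416,55],
    [-0.966,-0.565,-0.05,0.416,55],
    [-0.966,-0.565,-0.05,0.416,55],
    [-0.966,-0.565,-0.05,0.416,55],
    [-0.966,-0.565,-0.05,0.416,55],
    [-0.966,-0.565,-0.05,0.416,55],
    [-0.966,-0.565,-0.05,0.416,55],
    [-0.966,-0.565,-0.05,0.416,55],
    [-0.966,-0.565,-0.05,0.416,55],
  ],
)

```text
time_s: 10.88
tcp_pos: [0.4817, -0.0068, 0.1427]
eef_rot: [179.9, 0.0, -63.7]
contact_force: [0.0, -0.2, -1.5]
gripper_width: 0.0622
gripper_force: 25.0
```

Run:
```python
from h import *
s=r.get_state(); print(s['tcp_pos'],s['eef_rot'],s['contact_force'],s['gripper_width'])
go(.483,-.006,.07,-63.6)
```

```text
[ 0.4817133  -0.00675076  0.14266411] [ 1.79894033e+02  1.21164936e-02 -6.36544748e+01] [ 0.03862189 -0.24791821 -1.49904459] 0.06217141919799437
shift/25cm [-0.    -0.006  0.291] turn/60 -0.001 rows 1.7429108323601294 0.00760821851659551
```

Call:
step_arm(
  plan=[
    [0,-0.006,0.1,0,55],
    [0,-0.006,0.18,0,55],
    [0,-0.006,0.21,0,55],
    [0,-0.006,0.23,0,55],
    [0,-0.006,0.25,0,55],
    [0,-0.006,0.27,0,55],
    [0,-0.006,0.29,0,55],
    [0,-0.006,0.31,0,55],
    [0,-0.006,0.31,0,55],
  ],
)

```text
time_s: 11.63
tcp_pos: [0.483, -0.0054, 0.0654]
eef_rot: [180.0, 0.0, -63.6]
contact_force: [-1.4, -0.2, -2.9]
gripper_width: 0.0621
gripper_force: 25.0
```

Call:
step_arm(
  plan=[
    [0,0,0.01,0,55],
    [0,0,0.02,0,55],
    [0,0,0.026,0,55],
    [0,0,0.032,0,55],
    [0,0,0.032,0,55],
  ],
)

```text
time_s: 12.05
tcp_pos: [0.4833, -0.0053, 0.0579]
eef_rot: [180.0, 0.0, -63.6]
contact_force: [-0.7, -0.1, -1.3]
gripper_width: 0.0617
gripper_force: 25.0
```

Call:
step_arm(
  plan=[
    [0,0,0.004,0,55],
    [0,0,0.008,0,55],
    [0,0,0.008,0,55],
  ],
)

```text
time_s: 12.3
tcp_pos: [0.4835, -0.0054, 0.0572]
eef_rot: [-180.0, -0.0, -63.6]
contact_force: [-5.9, 0.7, 12.9]
gripper_width: 0.0624
gripper_force: 25.0
```

Seated at the expected height. Releasing.

Call:
step_arm(
  plan=[
    [0,0,-0.003,0,55],
    [0,0,-0.003,0,87],
    [0,0,-0.003,0,87],
    [0,0,-0.003,0,87],
    [0,0,-0.003,0,87],
    [0,0,-0.003,0,87],
    [0,0,-0.1,0,87],
    [0,0,-0.3,0,87],
    [0,0,-0.5,0,87],
    [0,0,-0.58,0,87],
    [0,0,-0.58,0,87],
    [0,0,-0.58,0,87],
  ],
)

```text
time_s: 13.3
tcp_pos: [0.4847, -0.0048, 0.2035]
eef_rot: [-179.7, -0.0, -63.6]
contact_force: [-0.1, 0.3, -0.8]
gripper_width: 0.0873
gripper_force: 0.0
```

Run:
```python
from h import *
im,T=snap('wrist','w_h4'); b,_=snap('side','s_h4'); print(T[:3,3])
m,k=seg(im,steel,(262,172),60); print(*ringfit(cast('wrist',k,.06,T)))
cv2.imwrite('pics/v7.png',np.hstack([cv2.resize(im[90:240,186:336],(400,400)),cv2.resize(b[160:260,166:266],(400,400))])[...,::-1])
```

```text
[ 0.48474711 -0.00483953  0.2035447 ]
[ 0.48308355 -0.00526827] 0.03286526176604978 100.95185600282093 0.05100354085122876
```

View pics/v7.png

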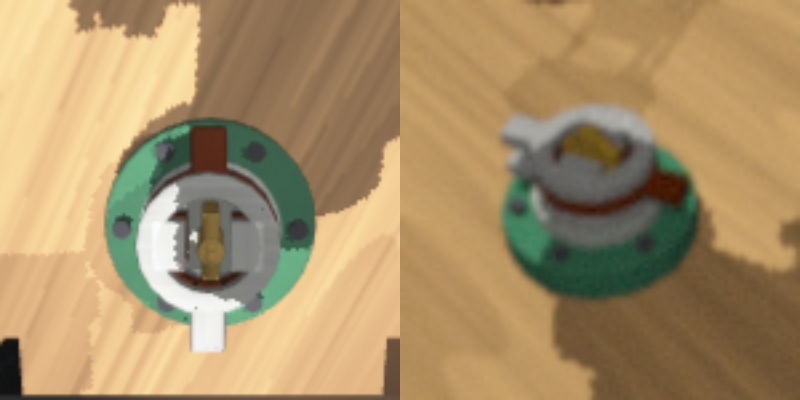

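The steel plate lies flat on the brown disc, with the spline through its hole. Its tab at (208,335) is over the fitted tab, and the brown tab at (207,150) points the opposite way.

```bash
python3 -c "
from h import *
print(workorder.close_job())"
```

```text
the job is handed in; nothing more can be done
None
```

The brown disc and then the loose steel plate are on the hub, seated flat over the splines with tabs as asked and let go; the job was handed in at about 13 s (no verdict was returned).

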